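# Close a two-part casting mould in the ratchet clamp

## Robot

A 7-joint arm with a two-finger parallel gripper is mounted at the origin on a cart in front of the work surface, level with it; the furniture and walls round the work are solid. World frame = base frame: x ahead of the robot, y to its left, z up, the work surface at z = 0. Lengths are in m, angles in rad, forces in N, time in s.
With the tool pointing down it reaches from about 0.4 to 0.9 m from the base axis. Payload 5.5 kg.
Tool frame: the origin (TCP) lies at the very end of the fingers, on their centre line; the grasp point (between the pads) lies 19 mm behind it; z points along the fingers, y is the line along which they close (so a half turn about z gives the same grasp; the last joint's range is limited). The gripper opens to 92 mm and grips with 3 to 60 N. Pads are 19 mm wide; open, the fingers measure 130 mm over their backs; the gripper's body (75 mm by 190 mm) begins 47 mm behind the grasp point.
Start: joints at [1.449, 0.501, -0.427, 1.55, 0.221, 1.138, -0.21], TCP at [0.244, -0.602, 0.227] pointing down, gripper open.
Joint ranges: [-2.88, 2.88], [-0.31, 2.03], [-1.54, 1.56], [0.2, 2.42], [-1.41, 4.55], [0.19, 2.02], [-2.57, 2.57]. Speed limits (rad/s): [2.57, 2.57, 3.14, 3.14, 3.14, 3.14, 3.14].

## Interface

Orientations are given as a rotation vector (axis times angle).
In Python, from plant import readout, viewer, r gives the robot as it stands.
- The arm moves only by the tool play_rows, never from a script. Its argument "motion" is a list of rows, each a list of 7 numbers: the shift along the tool's x, y, z each as a share of 500 mm, from -1 to 1, then the turn, a rotation vector about the tool's x, y, z each as a share of 0.5 rad, from -1 to 1, then the gripper's target within -1 to 1 (shut at 1, half-way at 0, fully open at -1). In form: [[tx, ty, tz, rx, ry, rz, grip], ...]. A call has 1 to 5 rows; each row shifts and turns the commanded pose from where the row before left it, along the tool's axes as they then stand; what a row does not reach is not made up. A row lasts 1/10 s, in which the tool goes at most 50 mm and 8.59 degrees, less where a joint would pass 70% of its speed; a pose out of reach is approached as far as the arm can. A call with a number of a shift or a turn outside -1 to 1 is refused whole. A call with a gripper value outside its range is refused whole. The fingers move at their own pace and stop on an object; "newtons" is the grip in N (left out, the last holds). Time passes only in rows, so rows that do not move let the fingers close. It gives the time, the measured TCP pose, the force, the opening and the grip force at its end, in the units of the state.
- readout.state(): the state, without advancing time (a new reading comes with each control period).
- viewer.get_image(name): name is "scene" or "top" or "wrist"; returns the picture (384x512x3 uint8, red, green, blue); there is no depth.
- viewer.camera_params(name): a dict with "vfov" (degrees; the focal length in pixels is half the picture's height over the tangent of half this angle, whatever the lens; pixels are square), "cx", "cy" (the principal point, pixels), "k1" (the pictures are not rectified: a ray, as slopes to the right and down, at radius r is drawn at 1 + k1 r^2 times it, then the intrinsics apply), "world_to_cam" (4x4, takes a point from world to camera coordinates); the wrist camera has in their place "tool_from_camera" (4x4, takes a point from camera to tool coordinates, whose origin is the TCP and whose axes are the flange's). Camera axes: x right, y down, z forward; pixel columns grow to the right and rows downward; lengths in m; the calibration is good to about 2 mm. A picture is of the moment at which its call begins: read the wrist's pose just before it. camera_params takes no time and is no camera call.
- r.close_job(): hands the job in; it is judged then, once.
The state is a dict: "time_s": time; "q": joint angles; "qvel": joint speeds; "tau": joint torques, N m; "position": TCP position; "orientation": TCP orientation; "contact_force": force on the tool from outside, world axes, zero at the start; "wrist_torque": the same for the moment, N m; "gripper_width": finger opening in m; "grasp_force": force on a finger pad.
Only numpy, scipy, OpenCV 4.12 (cv2) and the standard library are available. Lean on these libraries where they do the work, as an engineer would, in place of code of your own. Each camera call takes 0.05 s, during which the arm holds its last target. There are 200 camera calls.

## Task

Close the casting mould for pouring: stand the loose plaster half on the clamp's bed between the guide rails, its four sockets facing the four knobs of the other half, and let go of it. Then swing the ratchet lever back and forth by its black knob until the jaw has pushed the halves fully together against the tail stop and the lever pulls firm, about 10 N at the knob; never pull beyond 12 N, or the plaster may crack. Move the jaw only with the lever, take your hand off when it is tight, and leave the cup, the red rib and the brush where they are.

Things in the scene. Friction and masses are not known exactly. Their poses are not given: they have to be found in the camera images.
- mould_clamp: Ratchet mould clamp, bolted down: blue steel bed 300 x 110 mm, upper face at z = 14 mm. Own +x is the clamping direction (ratchet head at the -x end, tail stop at +x), y across, z up; origin at bench height. Two round-topped steel guide rails run along x from -17 to 133 mm, 11 mm high over the bed, inner sides at y = +/-32.75 mm. Only the knob and the mould stand higher than 82 mm.
- seat (a point): Point on the bed (z = 14 mm) at x = 27 mm, y = 0 of the clamp, axes as the clamp's: set the centre of the loose half's underside here. About 8 mm are free before and behind it, between the jaw's plate and the knobs of the other half.
- mould_sockets: Loose half of the white plaster mould: a block 36 mm thick (its x), 62 mm wide (its y), 75 mm high, about 0.2 kg, upright on the bench; origin: centre of its underside. Its +x side, with half a vase hollowed out and four round sockets, must face the clamp's +x. Take it across the 62 mm width, near the top.
- mould_knobs: The other plaster half, same size, standing loose on the bed between the rails with up to 17 mm of air before the tail stop; origin: centre of its underside, axes as the clamp's. Its -x side carries four conical knobs 5 mm long that enter the sockets with about 1 mm to spare; the jaw slides both halves along the bed.
- socket_face (a point): Centre of the loose half's parting face (+x side), 37.5 mm above its underside, 18 mm from its middle.
- knob_face (a point): Centre of the other half's parting face (-x side), 37.5 mm above its underside. When the mould is closed the two points meet.
- stop_face (a point): Middle of the cork face of the tail stop (58 mm wide, 52 mm high), 44 mm above the bench. It is locked somewhere between x = 98 and 112 mm of the clamp, different each time.
- clamp_jaw: The moving jaw: blue carriage 58 mm wide and 50 mm high with its rack, and before it a cork-faced plate on stiff springs (56 mm wide, top 57 mm above the bed) that presses the back of the loose half. Slides along the clamp's x, only forward unless the pawl is lifted. Origin at bed height in the plate's face while the springs are relaxed: x = 0 of the clamp at the start.
- wheel_axis (a point): Top of the upright axis of the ratchet wheel and lever, at x = -85 mm, y = 0 of the clamp, 80 mm above the bench. The wheel has 60 teeth; each gains 1.3 mm of jaw travel, and a sprung pawl keeps what is gained: let go, the jaw slips back by less than one tooth and keeps most of its load.
- knob (a point): Middle of the black upright revolving knob at the end of the ratchet lever: 23 mm across, reaching from 72 to 124 mm above the bench, this point at 99 mm, 110 mm from the wheel's axis. Free all round: push it from either side, or straddle it from above with open fingers.
- ratchet_lever (a joint): Lever angle, 0 to 1.1 rad, firm stops at both ends. At 0 it points 148.5 degrees anticlockwise from the clamp's +x; growing = anticlockwise from above = drives the jaw forward; back to 0 it clicks over the teeth (about 1 N). A full swing is 9 or 10 teeth. The empty jaw takes 1 to 3 N at the knob; with the mould tight on the tail stop the pull climbs within a few teeth. Stays where it is left.
- cup_bisque: Bystander: beige unglazed cup, 65 mm wide, 67 mm high; origin at the centre of its underside.
- rib_rubber_red: Bystander: red rubber rib lying flat, 37 x 92 x 8 mm; origin at the centre of its underside.
- brush_flat: Bystander: flat brush lying down, 184 x 28 x 13 mm; origin underneath its middle.
Things that resemble listed ones, but are neither listed nor needed, are in the scene too. Leave any purple look-alike of the mould_sockets alone. Leave any yellow look-alike of the mould_knobs alone.

How it is judged:
On the way, in this order (a step that is already met when the one before it is completed fails the run):
1. the loose half stands on the bed between the rails, sockets toward the knobs, and is let go (z of mould_sockets in the frame of mould_clamp between 0.011 and 0.017 m and y of mould_sockets in the frame of mould_clamp between -0.006 and 0.006 m and x of socket_face in the frame of mould_clamp above 0.03 m and distance between socket_face and knob_face below 0.035 m and angle between mould_sockets's own z axis and vertical below 0.06 rad and contact force between the fingers and mould_sockets below 0.05 N and angle between the x axis of mould_sockets and the x axis of mould_clamp, either way round below 0.15 rad), for 0.2 s.
2. the lever has drawn the jaw up until it presses firmly on the mould (contact force between clamp_jaw and mould_sockets above 38 N), for 0.1 s.
At the end, for the whole second after the job is handed in: Both halves stand upright on the bed (within 3 mm and 0.05 rad), parting faces together within 3 mm and 0.04 rad, at rest, and the jaw presses on the loose half with more than 38 N, held by the ratchet with the hand off (contact force between clamp_jaw and mould_sockets above 38 N and distance between socket_face and knob_face below 0.003 m and angle between the x axis of mould_sockets and the x axis of mould_knobs, either way round below 0.04 rad and z of each of mould_sockets, mould_knobs in the frame of mould_clamp below 0.017 m and angle between each of mould_sockets, mould_knobs's own z axis and vertical below 0.05 rad and linear speed of mould_sockets below 0.01 m/s); the robot touches nothing.
It fails at once if the mould is over-tightened: the jaw presses on it with more than 120 N (well over 12 N at the knob) (contact force between clamp_jaw and mould_sockets above 120 N).
It fails at once if the hand pushes the jaw itself with more than 8 N instead of working the lever (contact force between any of the arm, the fingers and clamp_jaw above 8 N).
It fails at once if a mould half is tipped over (angle between any of mould_sockets, mould_knobs's own z axis and vertical above 0.5 rad).
It fails at once if the cup, the rib or the brush is moved by more than 30 mm (distance of any of cup_bisque, rib_rubber_red, brush_flat from where it was at the start of the episode above 0.03 m).
It also fails if it takes over 67 s, if anything falls off the work surface, if the arm or the gripper's body presses on something with over 40 N, if the wrist force passes 120 N, or if a joint passes its speed limit or range.

## Working session

There is one attempt and no reset: what is moved stays moved. The work goes in short steps, Python scripts to look and compute and a tool call to move; the robot and the scene stay as the last step left them, time stands still between calls to the robot, and variables do not carry over. Pictures are saved under pics/ and viewed, at most 10 in all, crops included, and the job is handed in when it is done.

Besides the shell and the picture viewer there is one more tool, called after "Call:" by a JSON object that holds its "method" and its "body", one argument or row to a line. play_rows: Moves the arm, as the interface text tells. Its arguments: {"type":"object","properties":{"motion":{"type":"array"},"newtons":{"type":"number"}},"required":["motion"]}

```bash
ls; mkdir -p pics; python3 - <<'E'
from plant import readout, viewer, r
import cv2,json
print(readout.state())
for n in("scene","top"):
    im=viewer.get_image(n); cv2.imwrite(f"pics/{n}0.png",im[:,:,::-1]); print(n,viewer.camera_params(n))
print(viewer.camera_params("wrist"))
import numpy as np
a=cv2.imread("pics/scene0.png");b=cv2.imread("pics/top0.png")
cv2.imwrite("pics/both.png",cv2.resize(np.vstack([a,b]),None,fx=.78,fy=.78))
E
```

```text
pics
{'time_s': 0.0, 'q': array([ 1.44919871,  0.50186638, -0.42676559,  1.55145302,  0.22079003,
        1.13830758, -0.21032724]), 'qvel': array([-0.00038717,  0.00199355, -0.00089147,  0.00146834, -0.00112072,
        0.00174627, -0.00026601]), 'tau': array([ 4.10024722e-04, -5.66589940e+01, -5.81548557e+00, -2.79109508e+01,
       -6.85015717e-02,  3.09192133e-02,  1.57431036e-04]), 'position': array([ 0.24367222, -0.60183135,  0.22566323]), 'orientation': array([-3.08170420e+00, -6.00344762e-01,  4.92933080e-04]), 'contact_force': array([0.26424665, 0.38717036, 0.31812157]), 'wrist_torque': array([-0.0477954 ,  0.00414174, -0.04756559]), 'grasp_force': 0.0, 'gripper_width': 0.0917086922110159}
scene {'vfov': 55.12632798937214, 'cx': 261.50356113791855, 'cy': 193.52515099936826, 'k1': -0.022604880554249914, 'world_to_cam': array([[-0.77375011, -0.63347959,  0.00379138,  0.45834612],
       [-0.46057644,  0.55843193, -0.68994429,  0.25858331],
       [ 0.4349484 , -0.53559069, -0.72385254,  0.80033854],
       [ 0.        ,  0.        ,  0.        ,  1.        ]])}
top {'vfov': 52
[... 223 characters left out ...]
6.92904246e-04, -1.70881115e-01,
         5.37432871e-01],
       [ 1.70869481e-01,  1.63478186e-02, -9.85158043e-01,
         1.20922071e+00],
       [ 0.00000000e+00,  0.00000000e+00,  0.00000000e+00,
         1.00000000e+00]])}
{'vfov': 61.70055843099724, 'cx': 253.11105481620493, 'cy': 194.62137147783716, 'k1': -0.05047055228408571, 'tool_from_camera': array([[-1.57275553e-03, -9.56653848e-01, -2.91223182e-01,
         7.78785025e-02],
       [ 9.99997457e-01, -1.97536075e-03,  1.08846051e-03,
         1.75119810e-04],
       [-1.61655077e-03, -2.91220730e-01,  9.56654521e-01,
        -1.57311573e-01],
       [ 0.00000000e+00,  0.00000000e+00,  0.00000000e+00,
         1.00000000e+00]])}
```

View pics/top0.png

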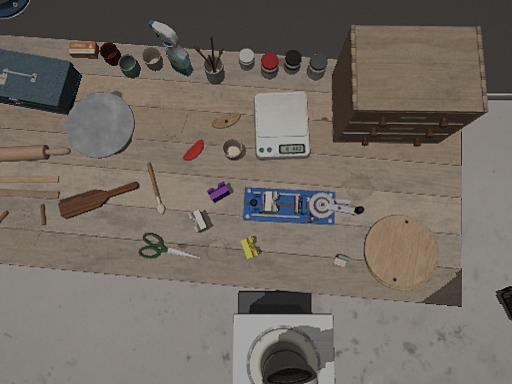

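View pics/scene0.png

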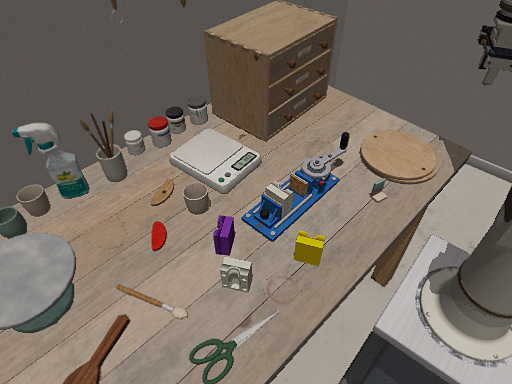

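Candidates for the loose half, by top-view pixel:
- White block at (199,220), showing sockets and a hollow in the scene view at (236,274). This fits.
- Purple look-alike at (219,192). Not it.
- Yellow look-alike at (250,247). It resembles the knobs half, so not it.
- White block on the bed at (270,202). This is mould_knobs.

I'll confirm with one enlarged crop.

```bash
cat > h.py <<'E'
import numpy as np, cv2
from scipy.spatial.transform import Rotation as R
from plant import readout, viewer, r
def cam(n, st=None):
    p=viewer.camera_params(n); f=192/np.tan(np.radians(p["vfov"])/2)
    K=np.array([[f,0,p["cx"]],[0,f,p["cy"]],[0,0,1]]); D=np.array([p["k1"],0,0,0,0])
    if n=="wrist":
        T=np.eye(4);T[:3,:3]=R.from_rotvec(st["orientation"]).as_matrix();T[:3,3]=st["position"]
        W=np.linalg.inv(T@p["tool_from_camera"])
    else: W=p["world_to_cam"]
    return K,D,W
def rays(c,px):
    K,D,W=c; u=cv2.undistortPoints(np.array(px,float).reshape(-1,1,2),K,D)[:,0]
    d=np.c_[u,np.ones(len(u))]@W[:3,:3]; return -W[:3,:3].T@W[:3,3],d
def onz(c,px,z):
    o,d=rays(c,px); return o+d*((z-o[2])/d[:,2])[:,None]
def proj(c,P):
    K,D,W=c; return cv2.projectPoints(np.array(P,float).reshape(-1,1,3),cv2.Rodrigues(W[:3,:3])[0],W[:3,3],K,D)[0][:,0]
E
python3 - <<'E'
from h import *
a=cv2.imread("pics/scene0.png");b=cv2.imread("pics/top0.png")
c1=cv2.resize(a[215:315,205:345],(800//2,286),interpolation=cv2.INTER_CUBIC)
c1=cv2.resize(a[120:300,200:370],(560,593),interpolation=cv2.INTER_CUBIC)
c2=cv2.resize(b[180:265,185:265],(240,255),interpolation=cv2.INTER_CUBIC)
c3=cv2.resize(b[180:240,235:370],(240,107),interpolation=cv2.INTER_CUBIC)
o=np.zeros((593,800,3),np.uint8);o[:,:560]=c1;o[:255,560:]=c2;o[260:367,560:]=c3
cv2.imwrite("pics/crop1.png",o)
for n,im in(("top",b),("scene",a)):
    h=cv2.cvtColor(im,cv2.COLOR_BGR2HSV);c=cam(n)
    print(n,np.linalg.inv(c[2])[:3,3])
    for nm,lo,hi in(("blue",(100,120,40),(125,255,255)),("purple",(130,100,40),(160,255,255)),("yellow",(24,150,80),(35,255,255)),("white",(0,0,150),(180,50,255))):
        m=cv2.inRange(h,lo,hi);k,l,s,ce=cv2.connectedComponentsWithStats(m)
        for i in range(1,k):
            if s[i,4]>60 and s[i,4]<6000:
                print(nm,s[i],ce[i].round(1),onz(c,[ce[i]],.014 if nm=="blue" else .075).round(3))
E
```

```text
top [0.32270464 0.07669515 1.28468208]
blue [ 243  188   91   36 1326] [281.4 206.4] [[0.495 0.001 0.014]]
purple [207 182  22  18 193] [217.7 190.5] [[0.538 0.207 0.075]]
yellow [247 237  11  19  72] [252.  245.9] [[0.363 0.097 0.075]]
white [152  21  21  15 135] [161.9  27.5] [[1.108 0.409 0.075]]
white [240  49  14  13 121] [245.9  54.9] [[1.004 0.119 0.075]]
white [ 255   91   55   66 2871] [280.6 120.8] [[0.769 0.004 0.075]]
white [228 147  12   9  85] [233.2 151. ] [[0.668 0.159 0.075]]
white [265 192   8  19 114] [268.1 200.8] [[0.505 0.047 0.075]]
white [310 196  21  21  88] [317.  209.7] [[ 0.476 -0.107  0.075]]
white [317 200  21  10  66] [327.  205.9] [[ 0.488 -0.138  0.075]]
white [193 209  13  20 112] [199.2 218.9] [[0.447 0.263 0.075]]
white [168 248  30  10  81] [179.1 252.3] [[0.343 0.323 0.075]]
white [334 258  12   9  61] [339.7 262. ] [[ 0.315 -0.172  0.075]]
white [ 233  315  100   69 2203] [264.1 334.9] [[0.1   0.06  0.075]]
white [250 330  37  54 553] [260.9 354.1] [[0.046 0.07  0.075]]
white [318 361  17  23 281] [326.8 373.9] [[-0.008 -0.123  0.075]]
scene [0.
[... 1023 characters left out ...]
 0 238  46  30 526] [ 25.2 249.8] [[0.834 0.543 0.075]]
white [148 257  40  29 248] [170.3 271.5] [[0.539 0.372 0.075]]
white [134 278  16  15  73] [142.3 287. ] [[0.556 0.433 0.075]]
white [168 279  15  18  97] [174.4 287.3] [[0.504 0.391 0.075]]
white [ 44 283  22  12 144] [ 53.7 288.5] [[0.694 0.553 0.075]]
white [121 295  24  15  62] [130.1 301.4] [[0.549 0.469 0.075]]
white [160 299  27  27 247] [172.8 311.8] [[0.466 0.429 0.075]]
white [   8  305  122   79 1654] [ 69.7 352.7] [[0.551 0.603 0.075]]
white [226 310  53  38 315] [249.5 331.2] [[0.325 0.363 0.075]]
white [194 345  22  14 120] [203.7 351.7] [[0.364 0.445 0.075]]
white [100 370  18  14 156] [109.9 377.8] [[0.458 0.581 0.075]]
```

View pics/crop1.png

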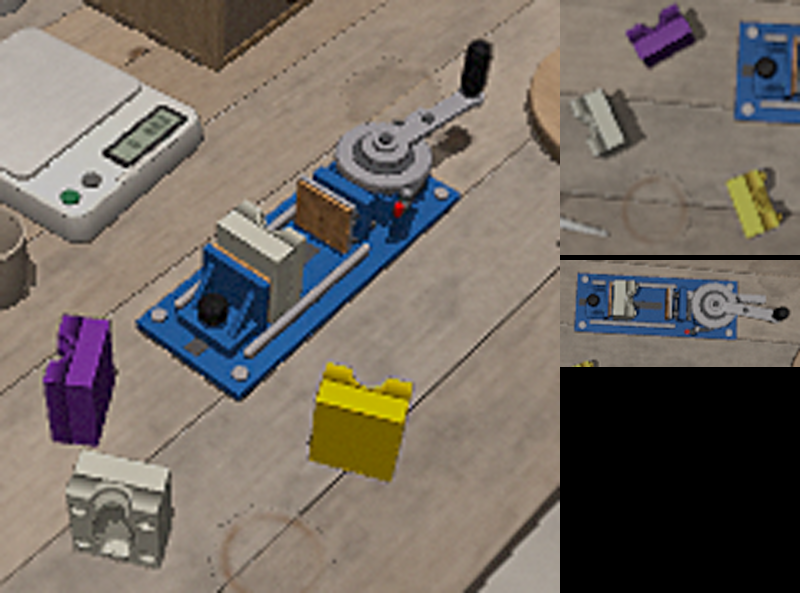

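The picture confirms it: the white block at crop (120,510) shows the hollow and sockets facing the scene camera, roughly clamp +x (world +y). I'll move to a hover that sees both the block and the clamp with the wrist camera.

```bash
cat >> h.py <<'E'
def plan(wps, grip=-1, step=.048):
    """wps: list of (x,y,z,yaw of tool y in deg); prints rows of tool-frame shares"""
    st=readout.state(); p=st["position"].copy(); M=R.from_rotvec(st["orientation"])
    for x,y,z,yaw in wps:
        t=np.array([x,y,z]); c,s=np.cos(np.radians(yaw)),np.sin(np.radians(yaw))
        G=R.from_matrix(np.array([[-s,c,0],[c,s,0],[0,0,-1]]))
        if abs((M.inv()*G).as_rotvec()).max()>np.radians(170): print("big turn")
        n=int(max(1,np.ceil(np.linalg.norm(t-p)/step),np.ceil((M.inv()*G).magnitude()/np.radians(8))))
        for i in range(n):
            d=M.inv().apply((t-p)/(n-i))/.5; w=(M.inv()*G).as_rotvec()/(n-i)/.5
            d=d.round(4); w=w.round(4); print([*d.tolist(),*w.tolist(),grip],end=",\n" if i%5==4 else ", ")
            p=p+M.apply(d*.5); M=M*R.from_rotvec(w*.5)
        print("--")
def say():
    s=readout.state(); m=R.from_rotvec(s["orientation"]).as_matrix()
    print(s["time_s"],s["position"].round(4),"yawY",np.degrees(np.arctan2(m[1,1],m[0,1])).round(2),"tilt",np.degrees(np.arccos(-m[2,2])).round(2),s["q"].round(2),s["contact_force"].round(2),s["gripper_width"],s["grasp_force"]); return s
E
python3 - <<'E'
from h import *
say(); plan([(.5,-.3,.3,-35),(.46,.12,.3,0)])
E
```

```text
0.1 [ 0.2437 -0.6019  0.2258] yawY -67.95 tilt 0.1 [ 1.45  0.5  -0.43  1.55  0.22  1.14 -0.21] [-0.46  0.16  0.4 ] 0.09190317617873699 0.0
[0.078, -0.0408, -0.0164, -0.0004, -0.0001, -0.1278, -1], [0.0804, -0.0358, -0.0164, -0.0004, -0.0001, -0.1278, -1], [0.0825, -0.0306, -0.0164, -0.0004, -0.0001, -0.1278, -1], [0.0843, -0.0252, -0.0165, -0.0004, -0.0001, -0.1278, -1], [0.0858, -0.0198, -0.0165, -0.0003, -0.0002, -0.1278, -1],
[0.0868, -0.0142, -0.0165, -0.0004, -0.0001, -0.1278, -1], [0.0876, -0.0087, -0.0164, -0.0003, -0.0002, -0.1278, -1], [0.0879, -0.0031, -0.0165, -0.0004, -0.0001, -0.1278, -1], [0.088, 0.0026, -0.0165, -0.0003, -0.0002, -0.1278, -1], --
[0.0714, -0.0608, 0.0, -0.0, 0.0, -0.1357, -1], [0.0753, -0.0558, 0.0, -0.0, 0.0, -0.1358, -1], [0.0789, -0.0506, 0.0, -0.0, 0.0, -0.1357, -1], [0.0822, -0.0451, 0.0, -0.0, 0.0, -0.1358, -1], [0.0851, -0.0395, 0.0, -0.0, 0.0, -0.1357, -1],
[0.0875, -0.0336, 0.0, -0.0, 0.0, -0.1358, -1], [0.0896, -0.0276, 0.0, -0.0, 0.0, -0.1357, -1], [0.0913, -0.0214, 0.0, -0.0, 0.0, -0.1358, -1], [0.0925, -0.0152, 0.0, -0.0, 0.0, -0.1357, -1], --
```

Call:
{"method": "play_rows", "body": {
  "motion": [
    [0.078,-0.041,-0.016,0,0,-0.128,-1],
    [0.08,-0.036,-0.016,0,0,-0.128,-1],
    [0.082,-0.031,-0.016,0,0,-0.128,-1],
    [0.084,-0.025,-0.016,0,0,-0.128,-1],
    [0.086,-0.02,-0.016,0,0,-0.128,-1]
  ]
}}

```text
time_s: 0.6
position: [0.3863, -0.4329, 0.2667]
orientation: [-2.947, -1.088, 0.001]
contact_force: [1.0, -0.2, -0.1]
gripper_width: 0.0915
grasp_force: 0.0
```

Call:
{"method": "play_rows", "body": {
  "motion": [
    [0.087,-0.014,-0.016,0,0,-0.128,-1],
    [0.088,-0.009,-0.016,0,0,-0.128,-1],
    [0.088,-0.003,-0.016,0,0,-0.128,-1],
    [0.088,0.003,-0.016,0,0,-0.128,-1],
    [0.071,-0.061,0,0,0,-0.136,-1]
  ]
}}

```text
time_s: 1.1
position: [0.499, -0.2524, 0.2994]
orientation: [2.731, 1.55, 0.007]
contact_force: [-0.1, 0.8, 0.2]
gripper_width: 0.0918
grasp_force: 0.0
```

Call:
{"method": "play_rows", "body": {
  "motion": [
    [0.075,-0.056,0,0,0,-0.136,-1],
    [0.079,-0.051,0,0,0,-0.136,-1],
    [0.082,-0.045,0,0,0,-0.136,-1],
    [0.085,-0.04,0,0,0,-0.136,-1],
    [0.088,-0.034,0,0,0,-0.136,-1]
  ]
}}

```text
time_s: 1.6
position: [0.4712, -0.0184, 0.2985]
orientation: [2.431, 1.989, -0.001]
contact_force: [1.3, -0.8, -0.1]
gripper_width: 0.0917
grasp_force: 0.0
```

Call:
{"method": "play_rows", "body": {
  "motion": [
    [0.09,-0.028,0,0,0,-0.136,-1],
    [0.091,-0.021,0,0,0,-0.136,-1],
    [0.092,-0.015,0,0,0,-0.136,-1],
    [0,0,0,0,0,0,-1]
  ]
}}

```text
time_s: 2.0
position: [0.4567, 0.1272, 0.2993]
orientation: [-2.204, -2.237, -0.004]
contact_force: [-0.5, -0.1, -0.8]
gripper_width: 0.0919
grasp_force: 0.0
```

```bash
python3 - <<'E'
from h import *
s=say(); im=viewer.get_image("wrist")[:,:,::-1]; cv2.imwrite("pics/w1.png",im); np.save("w1.npy",np.r_[s["position"],s["orientation"]])
cv2.imwrite("pics/w1b.png",cv2.resize(im,(800,600),interpolation=cv2.INTER_CUBIC))
E
```

```text
2.0 [0.4567 0.1272 0.2993] yawY 0.84 tilt 0.17 [ 0.63  0.19 -1.06  1.87  0.17  1.18 -0.47] [-0.48 -0.11 -0.77] 0.09189925413126643 0.0
```

View pics/w1b.png

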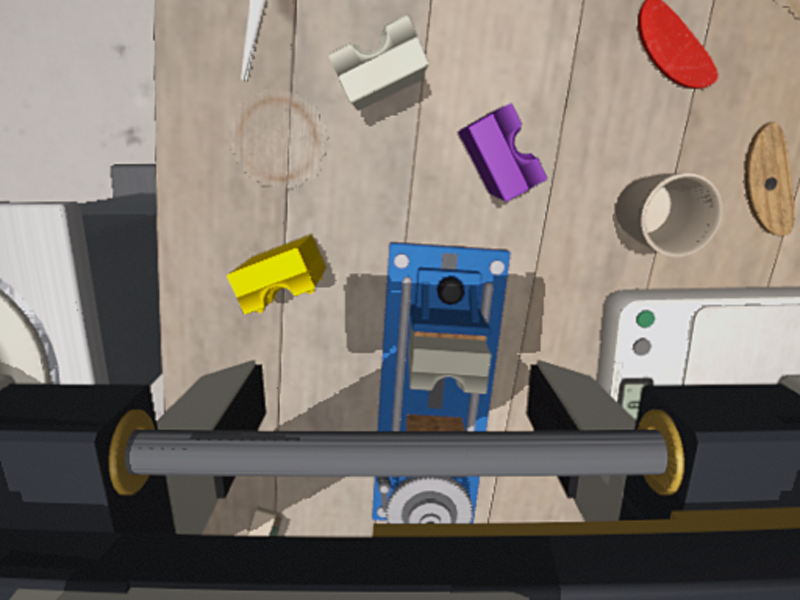

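The wrist view at 800x600 shows:
- The loose white half at (380,62), hollow facing +y.
- The purple look-alike at (503,150) and the yellow one at (277,273).
- The blue bed, with its far end at (390,243)-(510,250).
- The knobs half at (450,368) and the wheel at (430,510).

Next I'll measure these.

```bash
python3 - <<'E'
from h import *
v=np.load("w1.npy"); c=cam("wrist",dict(position=v[:3],orientation=v[3:])); print("cam",np.linalg.inv(c[2])[:3,3].round(3))
im=cv2.imread("pics/w1.png"); h=cv2.cvtColor(im,cv2.COLOR_BGR2HSV)
# block: grow in ROI by colour
g=np.zeros(im.shape[:2],np.uint8); g[5:78,205:280]=1
m=((h[:,:,1]<48)&(h[:,:,2]>95)&(g>0)).astype(np.uint8)
m=cv2.morphologyEx(m,cv2.MORPH_OPEN,np.ones((3,3)))
k,l,s,ce=cv2.connectedComponentsWithStats(m); i=1+s[1:,4].argmax(); print(s[i],ce[i])
cn=max(cv2.findContours((l==i).astype(np.uint8),0,1)[0],key=cv2.contourArea)
hull=cv2.convexHull(cn); ap=cv2.approxPolyDP(hull,2.5,True)[:,0]; print("hull",ap.tolist())
for z in(.075,):
    P=onz(c,ap,z); print(P.round(4).tolist())
    W=(onz(c,hull[:,0],z)[:,:2]*1000).astype(np.float32); print("rect",cv2.minAreaRect(W))
# bed edges
b=cv2.inRange(h,(100,110,40),(125,255,255)); b[:150]=0
L=[];Rr=[]
for y in range(170,235):
    xs=np.flatnonzero(b[y,225:345])+225
    if len(xs)>5: L.append((xs[0]-.5,y)); Rr.append((xs[-1]+.5,y))
def line(px,z):
    P=onz(c,px,z)[:,:2].astype(np.float32)
    vx,vy,x0,y0=cv2.fitLine(P,cv2.DIST_HUBER,0,.001,.001).ravel(); 
    if vy<0: vx,vy=-vx,-vy
    res=np.abs((P-[x0,y0])@[vy,-vx]); return np.degrees(np.arctan2(vy,vx)),x0,y0,res.mean()
print("L",line(L,.014)); print("R",line(Rr,.014))
F=[]
for x in range(252,324):
    ys=np.flatnonzero(b[150:175,x])
    if len(ys): F.append((x,150+ys[0]-.5))
print("F",line(F,.014), np.array(F)[[0,-1]])
def tri(pa,pb):
    ca,cb=cam("top"),cam("scene"); oa,da=rays(ca,[pa]); ob,db=rays(cb,[pb])
    da=da[0]/np.linalg.norm(da);db=db[0]/np.linalg.norm(db)
    t=np.linalg.lstsq(np.c_[da,-db],ob-oa,rcond=None)[0]; A=oa+t[0]*da;B=ob+t[1]*db; return ((A+B)/2).round(4),np.linalg.norm(A-B).round(4)
print("hub",tri((322,204.7),(316.9,161.9)))
print("knob",tri((359.3,209.7),(344.5,140.6)))
out=cv2.resize(im[140:280,215:345],(743,800))[:600]; 
o=np.hstack([cv2.resize(im[150:275,225:340],(460,500),interpolation=2),cv2.resize(im[0:90,200:285],(340,360),interpolation=2)[:500] if 0 else cv2.copyMakeBorder(cv2.resize(im[0:90,200:285],(340,360),interpolation=2),0,140,0,0,0)])
cv2.imwrite("pics/w1c.png",o)
E
```

```text
cam [0.454 0.205 0.457]
[ 205    5   75   73 5020] [240.70896414  39.81653386]
hull [[279, 5], [279, 77], [205, 77], [205, 5]]
[[0.4815, 0.3018, 0.075], [0.4839, 0.228, 0.075], [0.4007, 0.227, 0.075], [0.4023, 0.3009, 0.075]]
rect ((441.8373718261719, 264.4303283691406), (83.25788116455078, 73.80325317382812), 0.6872648596763611)
L (np.float32(87.052734), np.float32(0.44704193), np.float32(0.06033196), np.float32(0.0003642612))
R (np.float32(86.93283), np.float32(0.5550789), np.float32(0.060458887), np.float32(0.00035681768))
F (np.float32(176.99713), np.float32(0.50420606), np.float32(0.12553945), np.float32(0.00034769977)) [[252.  155.5]
 [323.  159.5]]
hub (array([ 0.4927, -0.1227,  0.0745]), np.float64(0.0009))
knob (array([ 0.474 , -0.2349,  0.091 ]), np.float64(0.0005))
```

View pics/w1c.png

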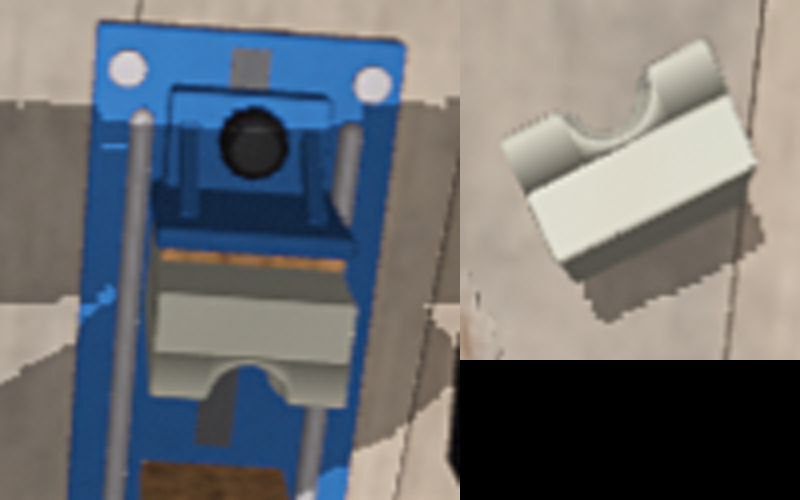

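The crop shows:
- The loose half's flat top strip at (527,193), (728,95), (755,160), (568,265), with its back edge toward the viewer and the hollow at the upper left.
- The rail ends at (142,115) and (350,130).
- The knobs half's cork gap at (250,258).

Now I'll convert these.

```bash
python3 - <<'E'
from h import *
v=np.load("w1.npy"); c=cam("wrist",dict(position=v[:3],orientation=v[3:]))
q=lambda X,Y:(200+(X-460)/4,Y/4); k=lambda X,Y:(225+X/4,150+Y/4)
B=onz(c,[q(568,265),q(755,160),q(527,193),q(728,95)],.075)[:,:2]; print(B.round(4))
e=B[1]-B[0]; print("len",np.linalg.norm(e)); yx=e/np.linalg.norm(e) # block -y direction
xx=np.array([-yx[1],yx[0]]); print("strip",(B[2:]-B[:2])@xx, "yaw x",np.degrees(np.arctan2(xx[1],xx[0])),"centre",(B[:2].mean(0)+.018*xx).round(4))
th=np.radians(87); X=np.array([np.cos(th),np.sin(th)]); Y=np.array([-X[1],X[0]])
O=np.array([.5011,.0604]); O=O+X*(-.0981)
print("O",O)
def cl(P): d=P[:,:2]-O; return np.c_[d@X,d@Y].round(4)
print("rail ends",cl(onz(c,[k(142,112),k(350,128)],.022)))
print("bed end",cl(np.array([[.5042,.1255,0]])))
print("knobhalf top strip",cl(onz(c,[k(158,292),k(357,307),k(153,352),k(350,362)],.089)))
print("jaw plate cork top edge?",cl(onz(c,[k(143,462),k(285,470)],.071)))
print("hub",cl(np.array([[.4927,-.1227]])),"knob",cl(np.array([[.474,-.2349]])))
E
```

```text
[[0.4255 0.2387]
 [0.4769 0.2666]
 [0.4143 0.2574]
 [0.4691 0.283 ]]
len 0.05847593370079989
strip [0.02176109 0.01805519] yaw x 118.53982358863988 centre [0.4426 0.2685]
O [ 0.49596584 -0.03756556]
rail ends [[ 0.1335  0.0361]
 [ 0.1326 -0.0369]]
bed end [[0.1633 0.0003]]
knobhalf top strip [[ 0.0935  0.0299]
 [ 0.0925 -0.0319]
 [ 0.0734  0.0299]
 [ 0.0738 -0.032 ]]
jaw plate cork top edge? [[ 0.0246  0.0291]
 [ 0.0246 -0.0191]]
hub [[-0.0852 -0.0012]] knob [[-0.1982  0.0116]]
```

```bash
python3 - <<'E'
from h import *
plan([(.4426,.2685,.14,27.5)],step=.045); plan([(.4426,.2685,.14,27.5),(.4426,.2685,.043,27.5)])
E
```

```text
[0.058, -0.0054, 0.0636, 0.0001, -0.0003, -0.1881, -1], [0.0582, 0.0001, 0.0636, 0.0002, -0.0003, -0.1881, -1], [0.058, 0.0056, 0.0636, 0.0001, -0.0004, -0.1881, -1], [0.0572, 0.011, 0.0636, 0.0002, -0.0003, -0.1881, -1], [0.056, 0.0163, 0.0635, 0.0001, -0.0004, -0.1881, -1],
--
[0.058, -0.0054, 0.0636, 0.0001, -0.0003, -0.1881, -1], [0.0582, 0.0001, 0.0636, 0.0002, -0.0003, -0.1881, -1], [0.058, 0.0056, 0.0636, 0.0001, -0.0004, -0.1881, -1], [0.0572, 0.011, 0.0636, 0.0002, -0.0003, -0.1881, -1], [0.056, 0.0163, 0.0635, 0.0001, -0.0004, -0.1881, -1],
--
[0.0, -0.0, 0.0647, 0.0, 0.0, -0.0, -1], [0.0, -0.0, 0.0647, 0.0, 0.0, -0.0, -1], [0.0, -0.0, 0.0646, 0.0, 0.0, -0.0, -1], --
```

Call:
{"method": "play_rows", "body": {
  "motion": [
    [0.058,-0.005,0.064,0,0,-0.188,-1],
    [0.058,0,0.064,0,0,-0.188,-1],
    [0.058,0.006,0.064,0,0,-0.188,-1],
    [0.057,0.011,0.063,0,0,-0.188,-1],
    [0.056,0.016,0.063,0,0,-0.188,-1]
  ]
}}

```text
time_s: 2.55
position: [0.4457, 0.2636, 0.1377]
orientation: [1.639, 2.68, -0.002]
contact_force: [0.5, -1.4, 0.6]
gripper_width: 0.092
grasp_force: 0.0
```

Call:
{"method": "play_rows", "body": {
  "motion": [
    [0,0,0,0,0,0,-1],
    [0,0,0,0,0,0,-1]
  ]
}}

```text
time_s: 2.75
position: [0.4445, 0.2638, 0.1386]
orientation: [-1.64, -2.677, 0.004]
contact_force: [1.5, -0.8, -0.1]
gripper_width: 0.0919
grasp_force: 0.0
```

```bash
python3 - <<'E'
from h import *
s=say(); im=viewer.get_image("wrist")[:,:,::-1]; cv2.imwrite("pics/w2.png",im); np.save("w2.npy",np.r_[s["position"],s["orientation"]])
c=cam("wrist",s)
# expected block top outline
th=np.radians(117.5);X=np.array([np.cos(th),np.sin(th)]);Y=np.array([-X[1],X[0]]);C=np.array([.4426,.2685])
P=[[*(C+a*X+b*Y),.075] for a,b in((-.018,-.031),(-.018,.031),(.018,.031),(.018,-.031))]
o=im.copy(); cv2.polylines(o,[proj(c,P).astype(int)],True,(0,0,255),1)
cv2.imwrite("pics/w2b.png",o); plan([(.4426,.2685,.043,27.5)])
E
```

```text
2.75 [0.4445 0.2638 0.1386] yawY 27.01 tilt 0.18 [ 0.2   0.55 -1.    1.95  0.56  0.96 -0.6 ] [ 1.5  -0.81 -0.13] 0.0918781821431321 0.0
[0.004, -0.0001, 0.0644, -0.0007, 0.0004, -0.0068, -1], [0.004, -0.0002, 0.0643, -0.0007, 0.0003, -0.0069, -1], [0.0041, -0.0001, 0.0644, -0.0007, 0.0004, -0.0068, -1], --
```

View pics/w2b.png

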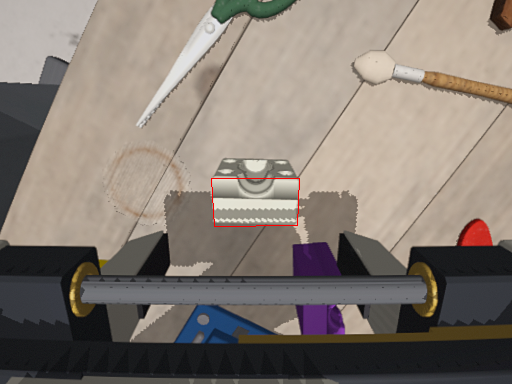

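The outline (red, (212,178)-(299,226)) matches the block's top, and its sockets are on the front. Descending.

Call:
{"method": "play_rows", "body": {
  "motion": [
    [0.004,0,0.064,0,0,-0.007,-1],
    [0.004,0,0.064,0,0,-0.007,-1],
    [0.004,0,0.064,0,0,-0.007,-1],
    [0,0,0,0,0,0,-1],
    [0,0,0,0,0,0,-1]
  ]
}}

```text
time_s: 3.3
position: [0.4436, 0.2688, 0.0449]
orientation: [1.629, 2.685, 0.0]
contact_force: [-0.4, 0.3, 1.3]
gripper_width: 0.0916
grasp_force: 0.0
```

Call:
{"method": "play_rows", "body": {
  "newtons": 20,
  "motion": [
    [0,0,0,0,0,0,1],
    [0,0,0,0,0,0,1],
    [0,0,0,0,0,0,1],
    [0,0,0,0,0,0,1],
    [0,0,0,0,0,0,1]
  ]
}}

```text
time_s: 3.8
position: [0.4428, 0.2699, 0.0444]
orientation: [1.626, 2.687, 0.001]
contact_force: [0.1, -0.4, 6.7]
gripper_width: 0.0624
grasp_force: 19.8
```

```bash
python3 - <<'E'
from h import *
s=say(); plan([(s["position"][0],s["position"][1],.13,27.5)],1)
E
```

```text
3.8 [0.4428 0.2699 0.0444] yawY 27.64 tilt 0.06 [ 0.08  0.68 -0.86  2.    0.72  0.8  -0.73] [ 0.13 -0.38  6.73] 0.06242404680715838 19.84588712453842
[-0.0001, 0.0001, -0.0856, 0.0008, 0.0006, 0.0024, 1], [0.0, 0.0, -0.0856, 0.0009, 0.0006, 0.0023, 1], --
```

Call:
{"method": "play_rows", "body": {
  "motion": [
    [0,0,-0.08,0,0,0,1],
    [0,0,-0.08,0,0,0,1],
    [0,0,-0.07,0,0,0,1],
    [0,0,0,0,0,0,1]
  ]
}}

```text
time_s: 4.2
position: [0.4445, 0.2721, 0.1628]
orientation: [1.624, 2.685, 0.01]
contact_force: [0.8, 1.2, -1.8]
gripper_width: 0.0621
grasp_force: 19.8
```

```bash
python3 - <<'E'
from h import *
s=say(); plan([(.4974,-.0106,.16,-3)],1,step=.042)
E
```

```text
4.2 [0.4445 0.2721 0.1628] yawY 27.67 tilt 0.42 [ 0.21  0.52 -1.03  1.93  0.53  0.99 -0.58] [ 0.84  1.25 -1.76] 0.062083315411979846 19.818040430545807
[-0.0786, -0.0241, 0.0006, 0.002, -0.0006, 0.1529, 1], [-0.0802, -0.0181, 0.0007, 0.002, -0.0006, 0.1529, 1], [-0.0813, -0.0119, 0.0007, 0.0021, -0.0006, 0.1529, 1], [-0.082, -0.0056, 0.0007, 0.002, -0.0006, 0.1529, 1], [-0.0821, 0.0007, 0.0008, 0.0021, -0.0006, 0.153, 1],
[-0.0819, 0.0069, 0.0008, 0.002, -0.0005, 0.1529, 1], [-0.0811, 0.0131, 0.0007, 0.0021, -0.0006, 0.153, 1], --
```

Call:
{"method": "play_rows", "body": {
  "motion": [
    [-0.079,-0.024,0,0.002,0,0.153,1],
    [-0.08,-0.018,0,0.002,0,0.153,1],
    [-0.081,-0.012,0,0.002,0,0.153,1],
    [-0.082,-0.006,0,0.002,0,0.153,1],
    [-0.082,0.001,0,0.002,0,0.153,1]
  ]
}}

```text
time_s: 4.7
position: [0.4791, 0.066, 0.1576]
orientation: [-2.109, -2.324, 0.009]
contact_force: [0.1, -0.7, -2.2]
gripper_width: 0.0624
grasp_force: 19.8
```

Call:
{"method": "play_rows", "body": {
  "motion": [
    [-0.082,0.007,0,0.002,0,0.153,1],
    [-0.081,0.013,0,0.002,0,0.153,1],
    [0,0,0,0,0,0,1],
    [0,0,0,0,0,0,1]
  ]
}}

```text
time_s: 5.1
position: [0.4942, -0.014, 0.1576]
orientation: [-2.279, -2.155, 0.011]
contact_force: [-0.5, 0.8, -1.9]
gripper_width: 0.0623
grasp_force: 19.8
```

```bash
python3 - <<'E'
from h import *
s=say(); im=viewer.get_image("wrist")[:,:,::-1]; cv2.imwrite("pics/w3.png",im); np.save("w3.npy",np.r_[s["position"],s["orientation"]])
cv2.imwrite("pics/w3b.png",cv2.resize(im[80:380,120:400],(747,600)[:2] and (560,600),interpolation=2)); plan([(.4974,-.0106,.16,-3)],1)
E
```

```text
5.1 [ 0.4942 -0.014   0.1576] yawY -3.19 tilt 0.51 [ 0.72  0.43 -0.9   1.98  0.41  0.94 -0.45] [-0.54  0.75 -1.87] 0.06234590152068608 19.818333685398102
[0.0039, 0.0062, -0.0043, -0.0168, 0.0022, -0.0008, 1], --
```

View pics/w3b.png

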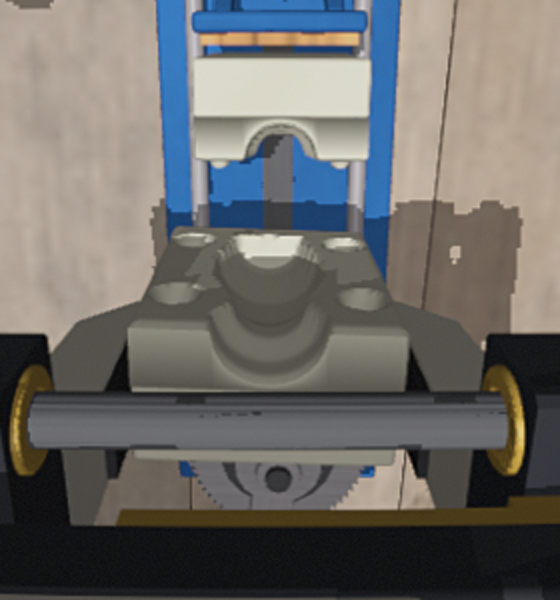

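The wrist view shows:
- The held block, sockets forward, with its front bottom edge at crop (172,228)-(363,230).
- The knobs half at (282,90) with its knobs toward us.
- The rails at x≈200 and x≈357.

I'll compute the alignment in the clamp frame.

```bash
cat >> h.py <<'E'
th=np.radians(87); CX=np.array([np.cos(th),np.sin(th)]); CY=np.array([-CX[1],CX[0]]); O=np.array([.49597,-.03757])
def cl(P): d=np.atleast_2d(P)[:,:2]-O; return np.c_[d@CX,d@CY].round(4)
def seatpos(x,y): return O+x*CX+y*CY
E
python3 - <<'E'
from h import *
v=np.load("w3.npy"); c=cam("wrist",dict(position=v[:3],orientation=v[3:]))
k=lambda X,Y:(120+X/2,80+Y/2)
print("tcp",cl(v[:2]))
print("bottom front",cl(onz(c,[k(174,229),k(365,231)],.1132)))
print("top back",cl(onz(c,[k(137,460),k(393,463)],.1132+.075)))
print("knobhalf strip far/near",cl(onz(c,[k(195,58),k(371,58),k(193,118),k(370,118)],.089)))
print("knobhalf front face/knobs",cl(onz(c,[k(194,158),k(369,158)],.06)),cl(onz(c,[k(222,165),k(340,165)],.065)))
print("rails",cl(onz(c,[k(196,180),k(207,180),k(349,180),k(364,180)],.022)))
print("bed",cl(onz(c,[k(165,180),k(392,180),k(160,40),k(400,40)],.014)))
E
```

```text
tcp [[0.0234 0.003 ]]
bottom front [[ 0.0401  0.0345]
 [ 0.0393 -0.0282]]
top back [[ 0.0066  0.034 ]
 [ 0.0058 -0.0259]]
knobhalf strip far/near [[ 0.0937  0.0284]
 [ 0.0935 -0.0316]
 [ 0.0733  0.0298]
 [ 0.0731 -0.032 ]]
knobhalf front face/knobs [[ 0.0536  0.0336]
 [ 0.0534 -0.0367]] [[ 0.0517  0.022 ]
 [ 0.0516 -0.0246]]
rails [[ 0.036   0.0377]
 [ 0.036   0.0325]
 [ 0.0358 -0.0336]
 [ 0.0358 -0.0406]]
bed [[ 0.0343  0.0535]
 [ 0.0339 -0.0552]
 [ 0.099   0.0527]
 [ 0.0986 -0.0556]]
```

Call:
{"method": "play_rows", "body": {
  "motion": [
    [0.004,0.004,0,-0.017,0.002,-0.017,1],
    [0.004,0.005,0,0,0,0,1],
    [0,0,0.05,0,0,0,1],
    [0,0,0.05,0,0,0,1],
    [0,0,0.03,0,0,0,1]
  ]
}}

```text
time_s: 5.65
position: [0.4991, -0.008, 0.0923]
orientation: [2.268, 2.173, -0.0]
contact_force: [-1.0, -0.4, -1.5]
gripper_width: 0.0622
grasp_force: 19.8
```

Call:
{"method": "play_rows", "body": {
  "motion": [
    [0,0,0,0,0,0,1],
    [0,0,0,0,0,0,1]
  ]
}}

```text
time_s: 5.85
position: [0.5002, -0.0081, 0.0941]
orientation: [2.268, 2.172, 0.002]
contact_force: [1.1, 0.5, -2.2]
gripper_width: 0.0623
grasp_force: 19.8
```

```bash
python3 - <<'E'
from h import *
s=say(); print(cl(s["position"])); im=viewer.get_image("wrist")[:,:,::-1]; cv2.imwrite("pics/w4.png",im); np.save("w4.npy",np.r_[s["position"],s["orientation"]])
cv2.imwrite("pics/w4b.png",cv2.resize(im[60:330,130:380],(556,600),interpolation=2))
E
```

```text
5.85 [ 0.5002 -0.0081  0.0941] yawY -2.47 tilt 0.11 [ 0.63  0.53 -0.82  2.02  0.53  0.82 -0.54] [ 1.07  0.48 -2.24] 0.062281565141386434 19.818153083324432
[[ 0.0296 -0.0026]]
```

View pics/w4b.png

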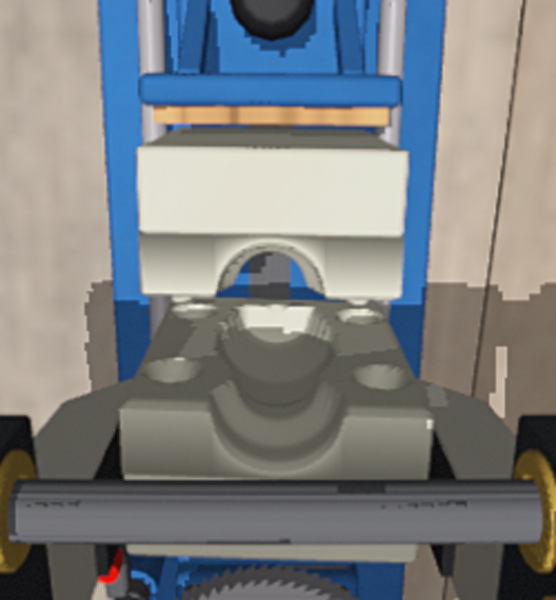

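The block is in place above the gap, between the knobs half at (272,190) and the jaw. Its front bottom edge is at crop row ~303.

```bash
python3 - <<'E'
from h import *
v=np.load("w4.npy"); c=cam("wrist",dict(position=v[:3],orientation=v[3:]))
k=lambda X,Y:(130+X/2.224,60+Y/2.222)
zb=.0941-.0444
print("bottom front",cl(onz(c,[k(166,303),k(390,305)],zb)))
print("shoulder sides",cl(onz(c,[k(121,425),k(431,425)],zb+.063)))
print("top back",cl(onz(c,[k(127,555),k(415,559)],zb+.075)))
print("knobhalf",cl(onz(c,[k(138,148),k(408,152),k(139,233),k(405,236)],.089)))
print("knobhalf sh",cl(onz(c,[k(142,290),k(403,296)],.078)))
print("bed",cl(onz(c,[k(113,290),k(427,290),k(99,10),k(443,10)],.014)))
print("rails",cl(onz(c,[k(141,20),k(164,20),k(380,20),k(402,20)],.022)))
E
```

```text
bottom front [[ 0.0448  0.0302]
 [ 0.0446 -0.0362]]
shoulder sides [[ 0.0369  0.0313]
 [ 0.0373 -0.0355]]
top back [[ 0.0127  0.0291]
 [ 0.012  -0.0316]]
knobhalf [[ 0.0934  0.0291]
 [ 0.093  -0.0314]
 [ 0.074   0.0298]
 [ 0.0738 -0.0318]]
knobhalf sh [[ 0.057   0.0318]
 [ 0.0559 -0.0344]]
bed [[ 0.0382  0.0539]
 [ 0.0389 -0.055 ]
 [ 0.1293  0.0534]
 [ 0.1301 -0.054 ]]
rails [[ 0.1257  0.0389]
 [ 0.1257  0.032 ]
 [ 0.1262 -0.0333]
 [ 0.1263 -0.04  ]]
```

Call:
{"method": "play_rows", "body": {
  "motion": [
    [-0.003,-0.003,0,0,0,0,1],
    [0,0,0.03,0,0,0,1],
    [0,0,0.02,0,0,0,1],
    [0,0,0,0,0,0,1]
  ]
}}

```text
time_s: 6.3
position: [0.4969, -0.0108, 0.0671]
orientation: [-2.27, -2.171, 0.002]
contact_force: [-0.6, -0.2, -2.3]
gripper_width: 0.0624
grasp_force: 19.8
```

Call:
{"method": "play_rows", "body": {
  "motion": [
    [0,0,0.01,0,0,0,1],
    [0,0,0.006,0,0,0,1],
    [0,0,0,0,0,0,1]
  ]
}}

```text
time_s: 6.6
position: [0.4981, -0.0104, 0.0604]
orientation: [2.269, 2.171, 0.0]
contact_force: [-0.1, -0.2, -1.6]
gripper_width: 0.0624
grasp_force: 19.8
```

```bash
python3 - <<'E'
from h import *
s=say(); print(cl(s["position"]),s["wrist_torque"])
E
```

```text
6.6 [ 0.4981 -0.0104  0.0604] yawY -2.54 tilt 0.08 [ 0.59  0.58 -0.78  2.04  0.59  0.76 -0.59] [-0.08 -0.24 -1.63] 0.06238037268221254 19.81829524040222
[[ 0.0272 -0.0007]] [-0.0220696  -0.07353601  0.03588907]
```

Call:
{"method": "play_rows", "body": {
  "motion": [
    [0,0,0.003,0,0,0,1],
    [0,0,0.001,0,0,0,1],
    [0,0,0,0,0,0,1]
  ]
}}

```text
time_s: 6.9
position: [0.4985, -0.0105, 0.0589]
orientation: [2.269, 2.17, 0.001]
contact_force: [0.3, -0.7, -1.4]
gripper_width: 0.0624
grasp_force: 19.8
```

Call:
{"method": "play_rows", "body": {
  "motion": [
    [0,0,0.002,0,0,0,1],
    [0,0,0,0,0,0,1]
  ]
}}

```text
time_s: 7.1
position: [0.4987, -0.0106, 0.0584]
orientation: [2.269, 2.17, 0.001]
contact_force: [-1.4, -0.8, 3.8]
gripper_width: 0.062
grasp_force: 19.8
```

Call:
{"method": "play_rows", "body": {
  "motion": [
    [0,0,0,0,0,0,0.2],
    [0,0,0,0,0,0,-1],
    [0,0,0,0,0,0,-1],
    [0,0,0,0,0,0,-1],
    [0,0,0,0,0,0,-1]
  ]
}}

```text
time_s: 7.6
position: [0.4984, -0.0105, 0.0577]
orientation: [2.269, 2.17, 0.001]
contact_force: [0.6, 0.3, 0.5]
gripper_width: 0.089
grasp_force: 0.0
```

Call:
{"method": "play_rows", "body": {
  "motion": [
    [0,0,-0.04,0,0,0,-1],
    [0,0,-0.08,0,0,0,-1],
    [0,0,-0.09,0,0,0,-1],
    [0,0,-0.09,0,0,0,-1],
    [0,0,0,0,0,0,-1]
  ]
}}

```text
time_s: 8.1
position: [0.5021, -0.0096, 0.2134]
orientation: [2.263, 2.165, 0.011]
contact_force: [1.0, 0.8, 0.5]
gripper_width: 0.0916
grasp_force: 0.0
```

```bash
python3 - <<'E'
from h import *
s=say(); im=viewer.get_image("wrist")[:,:,::-1]; b=viewer.get_image("top")[:,:,::-1]; a=viewer.get_image("scene")[:,:,::-1]
for n,i in(("w5",im),("top5",b),("scene5",a)): cv2.imwrite(f"pics/{n}.png",i)
np.save("w5.npy",np.r_[s["position"],s["orientation"]])
o=np.zeros((600,800,3),np.uint8)
o[:,:400]=cv2.resize(im[60:345,160:350],(400,600),interpolation=2)
o[:300,400:]=cv2.resize(b[175:235,290:370],(400,300),interpolation=2)
o[300:,400:]=cv2.resize(a[120:225,230:370],(400,300),interpolation=2)
cv2.imwrite("pics/c5.png",o)
E
```

```text
8.1 [ 0.5021 -0.0096  0.2134] yawY -2.53 tilt 0.68 [ 0.77  0.35 -0.96  1.93  0.34  1.02 -0.39] [1.05 0.79 0.53] 0.09156277038983673 0.0
```

View pics/c5.png

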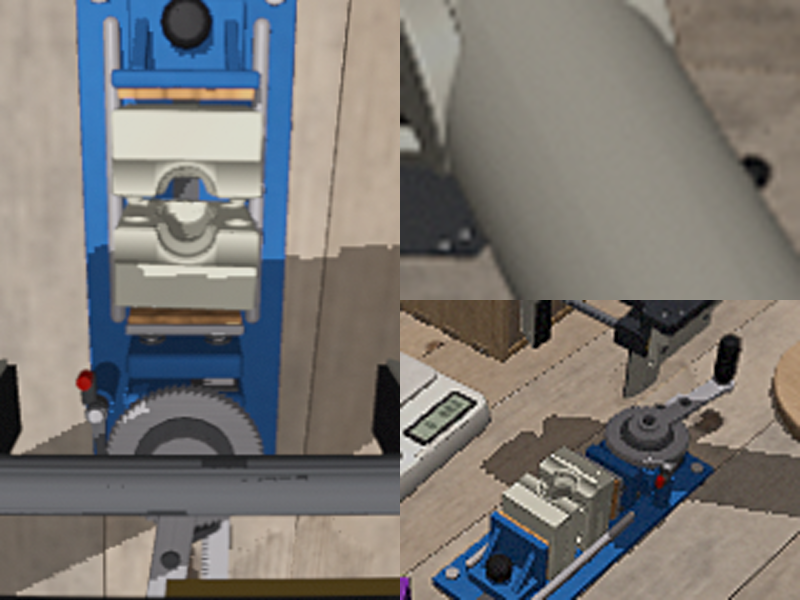

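The wrist view shows the loose half seated between the rails, facing the knobs (crop (185,250)). The scene view shows the lever with its knob at crop (729,358). Next I'll straddle the knob.

```bash
cat >> h.py <<'E'
def knob(phi,dy=0):
    a=np.radians(phi); return seatpos(-.085+.11*np.cos(a),-.0007+.11*np.sin(a)+dy)
E
python3 - <<'E'
from h import *
k=knob(173.5); print(k); plan([(*k,.19,-3),(*k,.088,-3)],-1)
E
```

```text
[ 0.47406525 -0.23098156]
[-0.0884, -0.0055, 0.0072, 0.0007, 0.0006, 0.003, -1], [-0.0884, -0.0054, 0.0071, 0.0007, 0.0007, 0.003, -1], [-0.0884, -0.0053, 0.0071, 0.0007, 0.0006, 0.0029, -1], [-0.0884, -0.0051, 0.0071, 0.0007, 0.0007, 0.003, -1], [-0.0884, -0.005, 0.007, 0.0006, 0.0006, 0.0029, -1],
--
[-0.0, -0.0, 0.068, 0.0, 0.0, 0.0, -1], [-0.0, -0.0, 0.068, 0.0, 0.0, 0.0, -1], [-0.0, -0.0, 0.068, 0.0, 0.0, 0.0, -1], --
```

Call:
{"method": "play_rows", "body": {
  "motion": [
    [-0.088,-0.005,0.007,0.001,0.001,0.003,-1],
    [-0.088,-0.005,0.007,0.001,0.001,0.003,-1],
    [-0.088,-0.005,0.007,0.001,0.001,0.003,-1],
    [-0.088,-0.005,0.007,0.001,0.001,0.003,-1],
    [-0.088,-0.005,0.007,0,0,0.003,-1]
  ]
}}

```text
time_s: 8.75
position: [0.4735, -0.2307, 0.1882]
orientation: [-2.275, -2.16, 0.0]
contact_force: [1.7, -0.2, 0.5]
gripper_width: 0.0917
grasp_force: 0.0
```

Call:
{"method": "play_rows", "body": {
  "motion": [
    [0,0,0.05,0,0,0,-1],
    [0,0,0.07,0,0,0,-1],
    [0,0,0.06,0,0,0,-1],
    [0,0,0.024,0,0,0,-1],
    [0,0,0,0,0,0,-1]
  ]
}}

```text
time_s: 9.25
position: [0.4731, -0.228, 0.0857]
orientation: [-2.273, -2.159, 0.001]
contact_force: [0.3, 0.6, 0.6]
gripper_width: 0.0919
grasp_force: 0.0
```

Call:
{"method": "play_rows", "body": {
  "newtons": 5,
  "motion": [
    [0,0,0,0,0,0,0.3],
    [0,0,0,0,0,0,0.35],
    [0,0,0,0,0,0,0.35],
    [0,0,0,0,0,0,0.35]
  ]
}}

```text
time_s: 9.65
position: [0.4758, -0.2298, 0.0893]
orientation: [2.278, 2.162, 0.002]
contact_force: [0.1, 0.7, 1.0]
gripper_width: 0.0643
grasp_force: 0.0
```

```bash
python3 - <<'E'
from h import *
s=say(); print(cl(s["position"]))
im=viewer.get_image("wrist")[:,:,::-1]; a=viewer.get_image("scene")[:,:,::-1]
cv2.imwrite("pics/w6.png",im)
o=np.zeros((384,800,3),np.uint8); o[:,:400]=cv2.resize(im[40:384,80:430],(400,384)); o[:,400:]=cv2.resize(a[100:220,270:395],(400,384),interpolation=2); cv2.imwrite("pics/c6.png",o)
E
```

```text
9.65 [ 0.4758 -0.2298  0.0893] yawY -2.98 tilt 0.08 [ 1.01  0.56 -0.77  1.96  0.53  0.83 -0.1 ] [0.12 0.68 0.99] 0.06426529578630724 0.0
[[-0.193  0.01 ]]
```

View pics/c6.png

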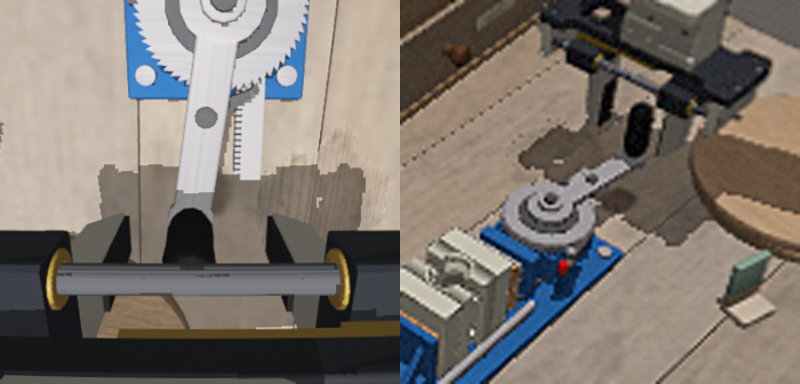

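The knob sits between the open fingers at (190,235). I'll finish closing the straddle and plan the strokes.

Call:
{"method": "play_rows", "body": {
  "motion": [
    [0,0,0,0,0,0,0.35],
    [0,0,0,0,0,0,0.35],
    [0,0,0,0,0,0,0.35]
  ]
}}

```text
time_s: 10.05
position: [0.4752, -0.2294, 0.0883]
orientation: [-2.278, -2.162, -0.001]
contact_force: [-0.3, -0.6, -0.3]
gripper_width: 0.0327
grasp_force: 0.0
```

```bash
cat >> h.py <<'E'
def arc(p0,p1,n,dy,start=None):
    """rows (tool x,y shares) along the knob's arc; tool x=clamp x, tool y=-clamp y"""
    q=[np.array(cl(knob(p,dy))[0]) for p in np.linspace(p0,p1,n+1)]
    if start is not None: q[0]=start
    for i in range(n):
        d=(q[i+1]-q[i])/.5; print([float(d[0].round(3)),float((-d[1]).round(3))],end=" ")
    print()
E
python3 - <<'E'
from h import *
s=say(); p=cl(s["position"])[0]
arc(173.5,209,6,-.0045,p); arc(209,151,8,.0045,cl(knob(209,-.0045))[0]); arc(151,209,10,-.0045,cl(knob(151,.0045))[0])
E
```

```text
10.05 [ 0.4752 -0.2294  0.0883] yawY -2.98 tilt 0.07 [ 1.01  0.56 -0.77  1.96  0.53  0.83 -0.1 ] [-0.28 -0.58 -0.32] 0.03273720063593754 0.0
[-0.005, 0.03] [0.001, 0.023] [0.003, 0.023] [0.006, 0.022] [0.008, 0.021] [0.01, 0.02] 
[-0.012, -0.043] [-0.009, -0.027] [-0.005, -0.027] [-0.002, -0.028] [0.002, -0.028] [0.005, -0.027] [0.009, -0.027] [0.012, -0.025] 
[-0.01, 0.038] [-0.008, 0.021] [-0.006, 0.022] [-0.003, 0.022] [-0.001, 0.022] [0.001, 0.022] [0.003, 0.022] [0.006, 0.022] [0.008, 0.021] [0.01, 0.02]
```

Call:
{"method": "play_rows", "body": {
  "motion": [
    [-0.005,0.028,0,0,0,0,0.35],
    [0.001,0.023,0,0,0,0,0.35],
    [0.003,0.023,0,0,0,0,0.35]
  ]
}}

```text
time_s: 10.35
position: [0.5123, -0.232, 0.088]
orientation: [-2.278, -2.161, -0.0]
contact_force: [-1.3, -0.0, 0.2]
gripper_width: 0.0297
grasp_force: 0.7
```

Call:
{"method": "play_rows", "body": {
  "motion": [
    [0.006,0.022,0,0,0,0,0.35],
    [0.008,0.021,0,0,0,0,0.35],
    [0.01,0.018,0,0,0,0,0.35]
  ]
}}

```text
time_s: 10.65
position: [0.5441, -0.2207, 0.0881]
orientation: [-2.277, -2.162, -0.001]
contact_force: [-2.0, -0.1, -1.3]
gripper_width: 0.0297
grasp_force: 0.7
```

```bash
python3 - <<'E'
from h import *
s=say(); p=cl(s["position"])[0]; print(p, s["contact_force"][:2]@CX,s["contact_force"][:2]@CY)
arc(209,152,8,.0045,p)
E
```

```text
10.65 [ 0.5441 -0.2207  0.0881] yawY -2.96 tilt 0.09 [ 0.9   0.65 -0.75  1.81  0.55  0.9  -0.15] [-2.04 -0.12 -1.34] 0.029732814373913896 0.7437042381934589
[-0.1804 -0.0576] -0.2269084759038662 2.029416546256783
[-0.013, -0.041] [-0.009, -0.026] [-0.005, -0.027] [-0.002, -0.027] [0.001, -0.027] [0.005, -0.027] [0.008, -0.026] [0.011, -0.025]
```

Call:
{"method": "play_rows", "body": {
  "motion": [
    [-0.013,-0.041,0,0,0,0,0.35],
    [-0.009,-0.026,0,0,0,0,0.35],
    [-0.005,-0.027,0,0,0,0,0.35],
    [-0.002,-0.027,0,0,0,0,0.35]
  ]
}}

```text
time_s: 11.05
position: [0.4813, -0.2332, 0.0885]
orientation: [-2.279, -2.162, -0.001]
contact_force: [-0.0, -1.0, 0.3]
gripper_width: 0.0302
grasp_force: 0.3
```

Call:
{"method": "play_rows", "body": {
  "motion": [
    [0.001,-0.027,0,0,0,0,0.35],
    [0.005,-0.027,0,0,0,0,0.35],
    [0.008,-0.026,0,0,0,0,0.35],
    [0.011,-0.023,0,0,0,0,0.35]
  ]
}}

```text
time_s: 11.45
position: [0.43, -0.2178, 0.0884]
orientation: [-2.279, -2.161, -0.001]
contact_force: [0.7, -0.6, -0.4]
gripper_width: 0.03
grasp_force: 0.3
```

```bash
python3 - <<'E'
from h import *
s=say(); p=cl(s["position"])[0]; print(p, s["contact_force"][:2]@CX,s["contact_force"][:2]@CY)
arc(152,209,10,-.0045,p)
E
```

```text
11.45 [ 0.43   -0.2178  0.0884] yawY -3.04 tilt 0.04 [ 1.07  0.5  -0.8   2.06  0.51  0.78 -0.09] [ 0.66 -0.57 -0.39] 0.030004689910046466 0.3484204804112778
[-0.1834  0.0564] -0.5391567775137243 -0.6844710840980767
[-0.007, 0.04] [-0.007, 0.021] [-0.005, 0.021] [-0.003, 0.022] [-0.001, 0.022] [0.001, 0.022] [0.004, 0.022] [0.005, 0.021] [0.008, 0.02] [0.01, 0.02]
```

Call:
{"method": "play_rows", "body": {
  "motion": [
    [-0.007,0.04,0,0,0,0,0.35],
    [-0.007,0.021,0,0,0,0,0.35],
    [-0.005,0.021,0,0,0,0,0.35],
    [-0.003,0.022,0,0,0,0,0.35],
    [-0.001,0.022,0,0,0,0,0.35]
  ]
}}

```text
time_s: 11.95
position: [0.4944, -0.2326, 0.0882]
orientation: [-2.278, -2.162, -0.001]
contact_force: [-1.9, -0.0, -0.1]
gripper_width: 0.0298
grasp_force: 0.8
```

Call:
{"method": "play_rows", "body": {
  "motion": [
    [0.001,0.022,0,0,0,0,0.35],
    [0.004,0.022,0,0,0,0,0.35],
    [0.005,0.021,0,0,0,0,0.35],
    [0.008,0.02,0,0,0,0,0.35],
    [0.01,0.018,0,0,0,0,0.35]
  ]
}}

```text
time_s: 12.45
position: [0.5466, -0.2206, 0.0882]
orientation: [-2.278, -2.162, -0.001]
contact_force: [-1.4, -0.5, 1.4]
gripper_width: 0.0299
grasp_force: 0.9
```

Call:
{"method": "play_rows", "body": {
  "motion": [
    [-0.013,-0.041,0,0,0,0,0.35],
    [-0.009,-0.026,0,0,0,0,0.35],
    [-0.005,-0.027,0,0,0,0,0.35],
    [-0.002,-0.027,0,0,0,0,0.35]
  ]
}}

```text
time_s: 12.85
position: [0.4837, -0.2329, 0.0883]
orientation: [-2.279, -2.162, -0.001]
contact_force: [1.4, 0.4, 0.7]
gripper_width: 0.03
grasp_force: 0.2
```

Call:
{"method": "play_rows", "body": {
  "motion": [
    [0.001,-0.027,0,0,0,0,0.35],
    [0.005,-0.027,0,0,0,0,0.35],
    [0.008,-0.026,0,0,0,0,0.35],
    [0.011,-0.023,0,0,0,0,0.35]
  ]
}}

```text
time_s: 13.25
position: [0.4324, -0.2174, 0.0883]
orientation: [-2.279, -2.161, -0.001]
contact_force: [1.5, 0.1, 0.1]
gripper_width: 0.0296
grasp_force: 0.3
```

```bash
python3 - <<'E'
from h import *
s=say(); p=cl(s["position"])[0]; print(p, s["contact_force"][:2]@CX,s["contact_force"][:2]@CY)
im=viewer.get_image("scene")[:,:,::-1]; cv2.imwrite("pics/s7.png",im)
w=viewer.get_image("wrist")[:,:,::-1]; cv2.imwrite("pics/w7.png",w)
arc(152,209,10,-.0045,p)
E
```

```text
13.25 [ 0.4324 -0.2174  0.0883] yawY -3.05 tilt 0.05 [ 1.07  0.5  -0.8   2.06  0.51  0.78 -0.09] [1.53 0.09 0.05] 0.029597571736091854 0.33879026072099805
[-0.1829  0.054 ] 0.17325723074232102 -1.5231648840393517
[-0.008, 0.035] [-0.007, 0.021] [-0.005, 0.021] [-0.003, 0.022] [-0.001, 0.022] [0.001, 0.022] [0.004, 0.022] [0.005, 0.021] [0.008, 0.02] [0.01, 0.02]
```

Call:
{"method": "play_rows", "body": {
  "motion": [
    [-0.008,0.035,0,0,0,0,0.35],
    [-0.007,0.021,0,0,0,0,0.35],
    [-0.005,0.021,0,0,0,0,0.35],
    [-0.003,0.022,0,0,0,0,0.35]
  ]
}}

```text
time_s: 13.75
position: [0.4833, -0.2316, 0.0882]
orientation: [-2.278, -2.162, -0.001]
contact_force: [-1.1, 0.0, 1.1]
gripper_width: 0.0297
grasp_force: 0.8
```

Call:
{"method": "play_rows", "body": {
  "motion": [
    [-0.001,0.022,0,0,0,0,0.35],
    [0,0,0,0,0,0,0.35]
  ]
}}

```text
time_s: 13.95
position: [0.496, -0.232, 0.0885]
orientation: [2.277, 2.163, 0.005]
contact_force: [-1.1, 0.2, 0.4]
gripper_width: 0.0303
grasp_force: 0.0
```

Call:
{"method": "play_rows", "body": {
  "motion": [
    [0.001,0.022,0,0,0,0,0.35],
    [0.004,0.022,0,0,0,0,0.35]
  ]
}}

```text
time_s: 14.15
position: [0.5155, -0.2311, 0.088]
orientation: [-2.278, -2.161, 0.001]
contact_force: [-3.0, 0.2, -0.1]
gripper_width: 0.0298
grasp_force: 1.6
```

Call:
{"method": "play_rows", "body": {
  "motion": [
    [0.005,0.021,0,0,0,0,0.35]
  ]
}}

```text
time_s: 14.25
position: [0.5258, -0.2289, 0.0879]
orientation: [-2.277, -2.161, 0.002]
contact_force: [-5.4, 1.3, 1.8]
gripper_width: 0.0299
grasp_force: 3.0
```

Call:
{"method": "play_rows", "body": {
  "motion": [
    [0.003,0.01,0,0,0,0,0.35],
    [0,0,0,0,0,0,0.35]
  ]
}}

```text
time_s: 14.45
position: [0.531, -0.2269, 0.0878]
orientation: [-2.275, -2.162, 0.001]
contact_force: [-5.8, -0.1, 3.1]
gripper_width: 0.0301
grasp_force: 2.7
```

```bash
python3 - <<'E'
from h import *
s=say(); p=cl(s["position"])[0]; print(p, s["contact_force"][:2]@CX,s["contact_force"][:2]@CY)
c=cam("scene")
E
```

```text
14.45 [ 0.531  -0.2269  0.0878] yawY -2.93 tilt 0.19 [ 0.92  0.64 -0.75  1.83  0.55  0.89 -0.14] [-5.78 -0.11  3.11] 0.030059205306132104 2.686510780476965
[-0.1872 -0.0448] -0.4105217050772599 5.770336189569139
```

Call:
{"method": "play_rows", "body": {
  "motion": [
    [0.004,0.01,0,0,0,0,0.35],
    [0,0,0,0,0,0,0.35],
    [0,0,0,0,0,0,0.35]
  ]
}}

```text
time_s: 14.75
position: [0.535, -0.2255, 0.0878]
orientation: [-2.275, -2.161, 0.003]
contact_force: [-6.4, 1.0, 3.1]
gripper_width: 0.03
grasp_force: 3.4
```

Call:
{"method": "play_rows", "body": {
  "motion": [
    [0.005,0.01,0,0,0,0,0.35],
    [0,0,0,0,0,0,0.35],
    [0,0,0,0,0,0,0.35]
  ]
}}

```text
time_s: 15.05
position: [0.5394, -0.2232, 0.0877]
orientation: [-2.275, -2.16, 0.004]
contact_force: [-7.7, 1.2, 4.8]
gripper_width: 0.0299
grasp_force: 4.4
```

```bash
python3 - <<'E'
from h import *
s=say(); p=cl(s["position"])[0]; print(p)
arc(206,180,5,.0045,p); arc(180,206,6,-.0045,cl(knob(180,.0045))[0])
E
```

```text
15.05 [ 0.5394 -0.2232  0.0877] yawY -2.97 tilt 0.33 [ 0.9   0.65 -0.75  1.81  0.55  0.9  -0.15] [-7.71  1.19  4.79] 0.0299302888974222 4.372671075398102
[-0.1831 -0.0531]
[-0.009, -0.036] [-0.006, -0.019] [-0.005, -0.019] [-0.003, -0.02] [-0.001, -0.02] 
[0.001, 0.035] [0.002, 0.017] [0.003, 0.016] [0.004, 0.016] [0.006, 0.016] [0.007, 0.015]
```

Call:
{"method": "play_rows", "body": {
  "motion": [
    [0.005,0.009,0,0,0,0,0.35],
    [0,0,0,0,0,0,0.35],
    [0,0,0,0,0,0,0.35]
  ]
}}

```text
time_s: 15.35
position: [0.5435, -0.2215, 0.0877]
orientation: [-2.275, -2.159, 0.006]
contact_force: [-9.6, -0.0, 5.9]
gripper_width: 0.0372
grasp_force: 5.0
```

Call:
{"method": "play_rows", "body": {
  "newtons": 30,
  "motion": [
    [-0.01,-0.02,0,0,0,0,0.35],
    [-0.008,-0.024,0,0,0,0,0.35],
    [-0.006,-0.019,0,0,0,0,0.35],
    [-0.005,-0.019,0,0,0,0,0.35],
    [-0.003,-0.02,0,0,0,0,0.35]
  ]
}}

```text
time_s: 15.85
position: [0.4949, -0.2352, 0.0887]
orientation: [2.278, 2.162, 0.003]
contact_force: [1.4, 0.0, -0.1]
gripper_width: 0.0301
grasp_force: 0.3
```

Call:
{"method": "play_rows", "body": {
  "motion": [
    [-0.001,-0.02,0,0,0,0,0.35],
    [0,0,0,0,0,0,0.35]
  ]
}}

```text
time_s: 16.05
position: [0.4827, -0.2351, 0.0882]
orientation: [-2.278, -2.161, 0.001]
contact_force: [0.3, 0.1, -0.6]
gripper_width: 0.0297
grasp_force: 0.0
```

```bash
python3 - <<'E'
from h import *
s=say(); p=cl(s["position"])[0]; print(p)
arc(182,206,8,-.0035,p)
E
```

```text
16.05 [ 0.4827 -0.2351  0.0882] yawY -3.01 tilt 0.11 [ 1.01  0.58 -0.77  1.93  0.53  0.84 -0.1 ] [ 0.3   0.06 -0.6 ] 0.029676696243691417 0.0
[-0.1979  0.0029]
[0.007, 0.033] [0.001, 0.011] [0.002, 0.011] [0.003, 0.011] [0.003, 0.011] [0.004, 0.011] [0.004, 0.011] [0.005, 0.01]
```

Call:
{"method": "play_rows", "body": {
  "motion": [
    [0.004,0.014,0,0,0,0,0.35],
    [0,0.01,0,0,0,0,0.35],
    [0,0,0,0,0,0,0.35]
  ]
}}

```text
time_s: 16.35
position: [0.4964, -0.2331, 0.0881]
orientation: [-2.276, -2.162, 0.001]
contact_force: [-4.8, -0.3, 4.3]
gripper_width: 0.0295
grasp_force: 2.3
```

Call:
{"method": "play_rows", "body": {
  "motion": [
    [0.002,0.008,0,0,0,0,0.35],
    [0,0,0,0,0,0,0.35]
  ]
}}

```text
time_s: 16.55
position: [0.4993, -0.2325, 0.0878]
orientation: [-2.276, -2.161, 0.003]
contact_force: [-6.1, -0.4, 4.6]
gripper_width: 0.03
grasp_force: 3.0
```

Call:
{"method": "play_rows", "body": {
  "motion": [
    [0.002,0.008,0,0,0,0,0.35],
    [0,0,0,0,0,0,0.35]
  ]
}}

```text
time_s: 16.75
position: [0.5028, -0.2318, 0.0877]
orientation: [-2.275, -2.16, 0.004]
contact_force: [-7.4, 0.4, 4.2]
gripper_width: 0.0303
grasp_force: 3.5
```

Call:
{"method": "play_rows", "body": {
  "motion": [
    [0.001,0.005,0,0,0,0,0.35],
    [0,0,0,0,0,0,0.35]
  ]
}}

```text
time_s: 16.95
position: [0.5049, -0.2315, 0.0876]
orientation: [-2.275, -2.16, 0.005]
contact_force: [-7.6, 0.3, 5.5]
gripper_width: 0.03
grasp_force: 4.0
```

Call:
{"method": "play_rows", "body": {
  "motion": [
    [0.002,0.008,0,0,0,0,0.35],
    [0,0,0,0,0,0,0.35],
    [0,0,0,0,0,0,0.35]
  ]
}}

```text
time_s: 17.25
position: [0.5086, -0.2306, 0.0876]
orientation: [-2.275, -2.159, 0.005]
contact_force: [-9.3, 0.5, 5.6]
gripper_width: 0.03
grasp_force: 4.3
```

```bash
python3 - <<'E'
from h import *
for i in range(4):
    s=readout.state(); print(s["contact_force"].round(2),s["grasp_force"]); viewer.get_image("wrist")
print(cl(s["position"]),s["wrist_torque"])
E
```

```text
[-9.34  0.45  5.63] 4.283537453447934
[-7.31  0.09  5.34] 4.268869635416195
[-8.55 -0.04  4.89] 4.2618872472667135
[-8.39  0.4   5.71] 4.256902805354912
[[-0.1922 -0.0227]] [ 0.01164294  1.78468395 -0.01615673]
```

Call:
{"method": "play_rows", "body": {
  "motion": [
    [0.002,0.008,0,0,0,0,0.35],
    [0,0,0,0,0,0,0.35],
    [0,0,0,0,0,0,0.35]
  ]
}}

```text
time_s: 17.75
position: [0.5123, -0.2298, 0.0875]
orientation: [-2.275, -2.159, 0.006]
contact_force: [-9.3, -0.1, 7.1]
gripper_width: 0.0297
grasp_force: 4.8
```

```bash
python3 - <<'E'
from h import *
f=[]
for i in range(5):
    s=readout.state(); f.append(np.r_[s["contact_force"],s["grasp_force"]]); viewer.get_image("wrist")
print(np.mean(f,0),cl(s["position"]))
E
```

```text
[-9.42700295  0.10528962  6.5224965   4.76825521] [[-0.1911 -0.0263]]
```

Call:
{"method": "play_rows", "body": {
  "motion": [
    [0.001,0.005,0,0,0,0,0.35],
    [0,0,0,0,0,0,0.35],
    [0,0,0,0,0,0,0.35]
  ]
}}

```text
time_s: 18.3
position: [0.5144, -0.2294, 0.0875]
orientation: [-2.274, -2.158, 0.007]
contact_force: [-10.7, 0.3, 7.1]
gripper_width: 0.0299
grasp_force: 5.3
```

```bash
python3 - <<'E'
from h import *
f=[]
for i in range(5):
    s=readout.state(); f.append(np.r_[s["contact_force"],s["grasp_force"]]); viewer.get_image("wrist")
print(np.mean(f,0),cl(s["position"]))
E
```

```text
[-10.6217564    0.21458804   7.21296281   5.27953621] [[-0.1907 -0.0284]]
```

Call:
{"method": "play_rows", "body": {
  "motion": [
    [-0.001,-0.006,0,0,0,0,0.35],
    [-0.001,-0.006,0,0,0,0,0.35],
    [-0.001,-0.006,0,0,0,0,0.35],
    [0,0,0,0,0,0,0.35]
  ]
}}

```text
time_s: 18.95
position: [0.507, -0.2305, 0.0877]
orientation: [-2.276, -2.16, 0.003]
contact_force: [-6.2, 0.2, 1.0]
gripper_width: 0.0299
grasp_force: 2.9
```

Call:
{"method": "play_rows", "body": {
  "motion": [
    [0,-0.006,0,0,0,0,0.35],
    [0,-0.006,0,0,0,0,0.35],
    [0,0,0,0,0,0,0.35]
  ]
}}

```text
time_s: 19.25
position: [0.5035, -0.2302, 0.0885]
orientation: [2.278, 2.163, 0.003]
contact_force: [-0.1, 0.1, -0.3]
gripper_width: 0.0297
grasp_force: 0.0
```

Call:
{"method": "play_rows", "body": {
  "motion": [
    [0,0,0,0,0,0,-0.3],
    [0,0,0,0,0,0,-0.3],
    [0,0,0,0,0,0,-0.3],
    [0,0,0,0,0,0,-0.3],
    [0,0,-0.05,0,0,0,-0.3]
  ]
}}

```text
time_s: 19.75
position: [0.5004, -0.2297, 0.1109]
orientation: [-2.274, -2.159, 0.002]
contact_force: [-0.3, -0.6, -0.5]
gripper_width: 0.0586
grasp_force: 0.0
```

Call:
{"method": "play_rows", "body": {
  "motion": [
    [0,0,-0.08,0,0,0,-0.3],
    [0,0,-0.09,0,0,0,-0.3],
    [0,0,-0.09,0,0,0,-0.3],
    [0.09,0,0,0,0,0,-0.3],
    [0.09,0,0,0,0,0,-0.3]
  ]
}}

```text
time_s: 20.25
position: [0.5084, -0.1413, 0.2451]
orientation: [2.281, 2.156, 0.003]
contact_force: [0.2, 0.8, -0.5]
gripper_width: 0.0597
grasp_force: 0.0
```

Call:
{"method": "play_rows", "body": {
  "motion": [
    [0.09,0,0,0,0,0,-0.3],
    [0.09,0,0,0,0,0,-0.3],
    [0,0,0,0,0,0,-0.3],
    [0,0,0,0,0,0,-0.3]
  ]
}}

```text
time_s: 20.65
position: [0.5122, -0.0494, 0.2438]
orientation: [-2.274, -2.167, -0.001]
contact_force: [0.7, -0.0, 0.4]
gripper_width: 0.0597
grasp_force: 0.0
```

```bash
python3 - <<'E'
from h import *
s=say(); im=viewer.get_image("wrist")[:,:,::-1]; cv2.imwrite("pics/w9.png",im); c=cam("wrist",s)
# profile of brightness along a line on a shoulder's height, at clamp y=+-0.024
for y in(.026,-.026):
    X=np.arange(.0,.125,.0025); P=[[*seatpos(x,y),.088] for x in X]; p=proj(c,P).round().astype(int)
    print(y,[(int(1000*x*10)/10,*map(int,im[v,u])) for x,(u,v) in zip(X,p) if 0<=v<384])
E
```

```text
20.65 [ 0.5122 -0.0494  0.2438] yawY -2.77 tilt 0.04 [ 0.84  0.34 -0.97  1.86  0.32  1.1  -0.29] [ 0.72 -0.04  0.4 ] 0.05973476270142748 0.0
0.026 [(0.0, 155, 154, 160), (2.5, 150, 147, 151), (5.0, 147, 143, 150), (7.5, 150, 144, 148), (10.0, 174, 172, 177), (12.5, 172, 169, 173), (15.0, 170, 166, 171), (17.5, 168, 164, 169), (20.0, 162, 158, 162), (22.5, 155, 152, 155), (25.0, 159, 155, 157), (27.5, 205, 220, 220), (30.0, 203, 217, 218), (32.5, 203, 217, 218), (35.0, 203, 217, 218), (37.5, 203, 217, 218), (40.0, 203, 217, 218), (42.5, 203, 217, 218), (45.0, 204, 217, 218), (47.5, 88, 97, 99), (50.0, 113, 124, 127), (52.5, 140, 152, 156), (55.0, 163, 177, 180), (57.5, 178, 191, 195), (60.0, 197, 212, 215), (62.5, 102, 114, 116), (65.0, 194, 208, 213), (67.5, 181, 195, 199), (70.0, 163, 177, 180), (72.5, 142, 155, 158), (75.0, 120, 131, 134), (77.5, 130, 143, 146), (80.0, 204, 218, 219), (82.5, 202, 216, 217), (85.0, 202, 216, 217), (87.5, 202, 216, 217), (90.0, 201, 215, 216), (92.5, 201, 216, 216), (95.0, 202, 216, 217), (97.5, 186, 202, 207), (100.0, 86, 98, 124), (102.5, 177, 111,
[... 625 characters left out ...]
, 92, 102, 104), (50.0, 117, 128, 130), (52.5, 142, 156, 158), (55.0, 167, 181, 183), (57.5, 181, 195, 197), (60.0, 197, 211, 213), (62.5, 137, 151, 153), (65.0, 195, 209, 212), (67.5, 182, 196, 199), (70.0, 163, 176, 180), (72.5, 143, 156, 157), (75.0, 120, 130, 135), (77.5, 100, 111, 113), (80.0, 205, 219, 220), (82.5, 201, 216, 217), (85.0, 203, 217, 217), (87.5, 203, 217, 217), (90.0, 202, 217, 217), (92.5, 203, 217, 217), (95.0, 203, 217, 217), (97.5, 183, 197, 203), (100.0, 110, 166, 206), (102.5, 181, 114, 49), (105.0, 179, 113, 51), (107.5, 131, 78, 35), (110.0, 149, 91, 41), (112.5, 150, 92, 40), (115.0, 154, 95, 43), (117.5, 159, 97, 42), (120.0, 118, 70, 28), (122.5, 126, 75, 34)]
```

The halves span x = 26 to 98 mm, which is 72 mm or 2×36. The parting line is at 62.5 mm on both sides, so the mould is closed and square. Handing in.

```bash
python3 -c "
from plant import r
print(r.close_job())"
```

```text
the job is handed in; nothing more can be done
None
```

I closed the mould, tightened it to about 10.5 N at the knob, took the hand off and handed the job in at about 21 s; no verdict came back, and the jaw's holding force, roughly 55 N by my estimate, was not measured directly.

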